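# Roll the freshly painted plate into the drying station

## Robot

A 6-joint arm with a two-finger parallel gripper is mounted at the origin on the work surface. World frame = base frame: x ahead of the robot, y to its left, z up, the work surface at z = 0. Lengths are in m, angles in rad, forces in N, time in s.
With the tool pointing down it reaches from about 0.375 to 0.925 m from the base axis. Payload 5.7 kg.
Tool frame: the origin (TCP) lies on the centre line of the jaws, within the pads' length; the fingertips stand 22 mm ahead of it and the grasp point (between the pads) lies 3 mm ahead of it; z points along the fingers, y is the line along which they close (so a half turn about z gives the same grasp; the last joint's range is limited). The gripper opens to 85 mm and grips with 20 to 120 N. Pads are 22 mm wide; open, the fingers measure 114 mm over their backs; the gripper's body (76 mm by 85 mm) begins 54 mm behind the grasp point. The pads swing forward as they close: fully open they stand 13 mm farther back than shut.
Start: joints at [-1.439, 0.359, 1.51, -0, 1.272, -0.115], TCP at [0.147, -0.582, 0.253] pointing down, gripper open.
Joint ranges: [-2.97, 2.97], [-1.01, 2.36], [0.21, 2.38], [-0.96, 4.11], [0.2, 2.71], [-2.98, 2.98]. Speed limits (rad/s): [2.39, 2.39, 3.14, 3.14, 3.14, 3.14].

## Interface

Orientations are given as a rotation vector (axis times angle).
In Python, from station import get_state, camera, camera_model, finish_job gives the robot as it stands.
- The arm moves only by the tool send_rows, never from a script. Its argument "moves" is a list of rows, each an object of numbers: "x", "y", "z": the shift along the tool's x, y, z in units of 50 mm (1.0 is 50 mm); "rx", "ry", "rz": the turn, a rotation vector about the tool's x, y, z in units of 0.08 rad (1.0 is 0.08 rad); "claw": the closure, from -1 (fully open) to 1 (shut). In form: [{"x": .., "y": .., "z": .., "rx": .., "ry": .., "rz": .., "claw": ..}, ...]. A call has 1 to 8 rows; each row shifts and turns the commanded pose from where the row before left it, along the tool's axes as they then stand; what a row does not reach is not made up. A row lasts 1/8 s, in which the tool goes at most 62.5 mm and 10.7 degrees, less where a joint would pass 70% of its speed; a pose out of reach is approached as far as the arm can. A call with a number of a shift or a turn outside -1 to 1 is refused whole. A call with a gripper value outside its range is refused whole. The fingers move at their own pace and stop on an object; "newtons" is the grip in N (left out, the last holds). Time passes only in rows, so rows that do not move let the fingers close. It gives the time, the measured TCP pose, the force, the opening and the grip force at its end, in the units of the state.
- get_state(): the state, without advancing time (a new reading comes with each control period).
- camera(name): name is "scene" or "top" or "wrist"; returns (picture, depth): 480x640x3 uint8, blue, green, red; 480x640 float32, m along the optical axis (not along the pixel's ray), 0 where there is no reading.
- camera_model(name): a dict with "fov_y" (degrees; the focal length in pixels is half the picture's height over the tangent of half this angle, whatever the lens; pixels are square), "cx", "cy" (the principal point, pixels), "dist_coeffs" ([k1, k2, p1, p2, k3] as OpenCV has them; the pictures are not rectified), "R" (3x3) and "t" (3): a world point X has camera coordinates R X + t; the wrist camera has in their place "tool_from_camera" (4x4, takes a point from camera to tool coordinates, whose origin is the TCP and whose axes are the flange's). Camera axes: x right, y down, z forward; pixel columns grow to the right and rows downward; lengths in m; the calibration is good to about 2 mm. A picture is of the moment at which its call begins: read the wrist's pose just before it. camera_model takes no time and is no camera call.
- finish_job(): hands the job in; it is judged then, once.
The state is a dict: "time": time; "joint_positions": joint angles; "qd": joint speeds; "joint_torque": joint torques, N m; "position": TCP position; "ee_rot": TCP orientation; "wrist_force": force on the tool from outside, world axes, zero at the start; "ft_torque": the same for the moment, N m; "width": finger opening in m; "finger_force": force on a finger pad.
Only numpy, scipy, OpenCV 4.12 (cv2) and the standard library are available. Lean on these libraries where they do the work, as an engineer would, in place of code of your own. Each camera call takes 0.05 s, during which the arm holds its last target. There are 200 camera calls.

## Task

Roll the free-running trolley with the wet painted plate along its track and bring it to rest with its red pointers level with the blue mark, without letting it run into the red stop posts. Push and brake it only on its orange spring buffers, never touching the white deck or the plate, and leave it standing still at the mark, let go; do not disturb the paint bottle, water cup and brush pot.

Things in the scene. Friction and masses are not known exactly. Their poses are not given: they have to be found in the camera images.
- track: Straight level aluminium track plate, 100 mm wide, 660 mm long, 12 mm high, fixed on the table. Origin: centre of its underside. Its y axis runs along the track from the start end towards the mark and the stop posts; x across, z up. Track frame and station frame are parallel.
- trolley (a joint): Position along the track's +y in m: the trolley's centre is at y = value - 0.130 in the track frame. Rolling mass nominally 3.2 kg in all (hidden, -25 to +30 %). Hardly any friction: viscous drag about 0.1 N s/m, dry friction about 0.003 N, so once moved it rolls on for many seconds. End limits -0.02 and 0.36 m.
- deck: The trolley's white deck with the wet flowered plate fixed on it; must not be touched. Deck 170 mm across the track (x), 140 mm along it (y), its top 60 mm above the table, plate 132 mm wide and up to 75 mm above the table. Origin: on the trolley's centre at table height; axes parallel to the track's.
- pointer (a point): Centre of the deck's top, 60 mm above the table, level (in y) with the two small red pointers on the deck's left and right edges; moves with the trolley.
- rear_face (a point): Centre of the rear orange buffer's outer face (it looks to the track's -y), 33 mm above the table. Slick nylon block 100 mm across the track, 15 to 51 mm above the table. Free, its face is 125 mm from the trolley's centre; it presses straight in by up to 40 mm against a 30 N/m spring (0.3 N s/m). Pushing here drives the trolley to the mark.
- front_face (a point): Same for the front orange buffer, whose face looks to the track's +y; same size, offset and spring. Pushing here brakes the trolley; running against a finger at rest it bounces back.
- station: Drying station fixed astride the track. Origin: on the track's axis at the mark, table height; axes parallel to the track's. Blue mark blocks at y = 0, x = +-109 mm, 56 mm high. Red stop posts, 24 mm thick, 70 mm high, at y = 127 mm, x = +-70 mm (116 mm free between them); the deck strikes them when the trolley's centre is 45 mm past the mark.
- mark (a point): Point on the track's axis at the blue mark, 60 mm above the table: pointer must come to rest level with it along the track.
- paint_bottle: White paint bottle with black cap, 52 mm wide, 85 mm high, loose; origin at the centre of its underside. Bystander.
- water_cup: White cup, 76 mm wide, 65 mm high, loose; origin at the centre of its underside. Bystander.
- brush_pot: Yellow pot of brushes, 84 mm wide, brushes up to 150 mm, loose; origin at the centre of its underside. Bystander.

How it is judged:
On the way:
1. the trolley stands still at the mark for 2 s (y of pointer in the frame of station between -0.015 and 0.015 m and velocity of joint trolley between -0.012 and 0.012 m/s), for 2 s.
At the end, for the whole second after the job is handed in: The trolley's pointers are within 15 mm of the mark along the track, the trolley moves slower than 12 mm/s, and nothing touches it (all of step 1).
It fails at once if the trolley runs into the stop posts (y of pointer in the frame of station above 0.044 m or contact force between deck and station above 0.3 N).
It fails at once if the robot touches the deck or the wet plate (contact force between any of the fingers, the arm and deck above 1 N).
It fails at once if a bystander is moved or tipped (distance of any of paint_bottle, water_cup, brush_pot from where it was at the start of the episode above 0.03 m or angle between any of paint_bottle, water_cup, brush_pot's own z axis and vertical above 0.3 rad).
It also fails if it takes over 38 s, if anything falls off the work surface, if the arm or the gripper's body presses on something with over 40 N, if the wrist force passes 120 N, or if a joint passes its speed limit or range.

## Working session

There is one attempt and no reset: what is moved stays moved. The work goes in short steps, Python scripts to look and compute and a tool call to move; the robot and the scene stay as the last step left them, time stands still between calls to the robot, and variables do not carry over. Pictures are saved under pics/ and viewed, at most 10 in all, crops included, and the job is handed in when it is done.

Besides the shell and the picture viewer there is one more tool, called after "Emit:" in YAML: its name, and indented under it one key for each argument. send_rows: Moves the arm, as the interface text tells. Shifts and turns lie within -1 to 1; 1 stands for 50 mm of shift or 0.08 rad of turn. Its arguments: {"type":"object","properties":{"moves":{"type":"array","items":{"type":"object","properties":{"x":{"type":"number","minimum":-1,"maximum":1},"y":{"type":"number","minimum":-1,"maximum":1},"z":{"type":"number","minimum":-1,"maximum":1},"rx":{"type":"number","minimum":-1,"maximum":1},"ry":{"type":"number","minimum":-1,"maximum":1},"rz":{"type":"number","minimum":-1,"maximum":1},"claw":{"type":"number"}}}},"newtons":{"type":"number"}},"required":["moves"]}

```bash
mkdir -p pics; cat > h.py <<'E'
import numpy as np, cv2
from station import *
def K(m):
    f=240/np.tan(np.radians(m["fov_y"])/2); return np.array([[f,0,m["cx"]],[0,f,m["cy"]],[0,0,1.]])
def ray(name,uv,z):
    m=camera_model(name); p=cv2.undistortPoints(np.array(uv,float).reshape(-1,1,2),K(m),np.array(m["dist_coeffs"],float)).reshape(-1,2)
    R=np.array(m["R"]);t=np.array(m["t"]);d=np.c_[p,np.ones(len(p))]@R; o=-R.T@t
    return o+d*((z-o[2])/d[:,2])[:,None]
E
python3 - <<'E'
from h import *
for n in("top","scene"):
    im,d=camera(n); cv2.imwrite(f"pics/{n}0.png",im); np.save(n+"0.npy",d)
    m=camera_model(n); print(n,m["fov_y"],-np.array(m["R"]).T@m["t"])
print(get_state())
E
```

```text
top 48.993478031552996 [ 0.56306869 -0.06047076  0.89902564]
scene 47.18297177509989 [ 1.30020939 -0.05388118  0.50341748]
{'time': 0.1, 'joint_positions': array([-1.43910048e+00,  3.59419484e-01,  1.51136889e+00,  8.89895977e-06,
        1.27247897e+00, -1.15134019e-01]), 'qd': array([-1.06457187e-05, -1.78600634e-03, -3.66561018e-03, -5.44214341e-04,
       -1.80298585e-06, -4.67334227e-04]), 'joint_torque': array([-5.55022289e-04, -5.28654420e+01, -2.79350227e+01, -3.39108528e-04,
        5.03732299e-03,  7.35099150e-06]), 'position': array([ 0.14649601, -0.58122972,  0.25252863]), 'ee_rot': array([-3.11603636e+00, -3.86525713e-01,  8.42186013e-06]), 'wrist_force': array([ 0.03141114, -0.03002492, -0.23866195]), 'ft_torque': array([-0.05169088,  0.02718845,  0.00516608]), 'finger_force': 0.0, 'width': 0.0854117818902978}
```

View pics/top0.png

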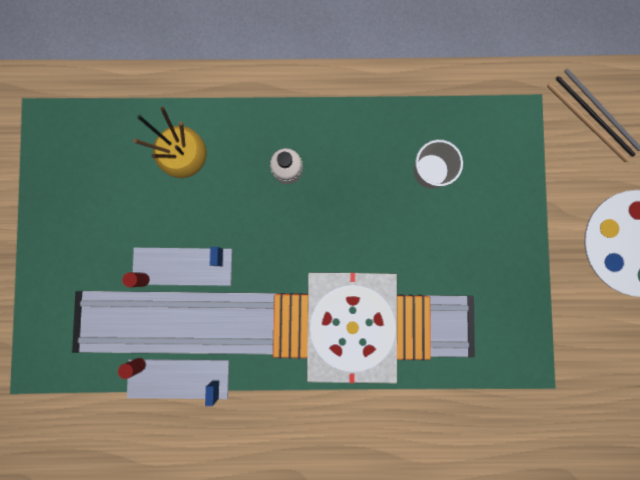

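View pics/scene0.png

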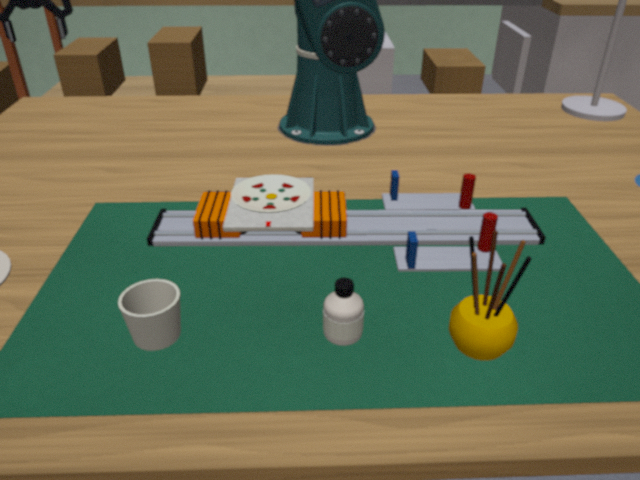

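The top view shows the trolley near (352,327) with red pointers at (352,277) and (352,378). The blue mark blocks are near (216,257) and (212,393), the posts near (135,280) and (132,369), and world +y points to the left. The scene view agrees.

```bash
python3 - <<'E'
from h import *
im=cv2.imread("pics/top0.png"); hsv=cv2.cvtColor(im,cv2.COLOR_BGR2HSV)
def comps(mask,n,amin=20):
    c,l,s,ce=cv2.connectedComponentsWithStats(mask.astype(np.uint8))
    for i in range(1,c):
        if s[i,4]>=amin: print(n,s[i],ce[i].round(1))
H,S,V=cv2.split(hsv)
comps((S>150)&((H<6)|(H>174))&(V>150),"red")
comps((H>105)&(H<125)&(S>140),"blue")
comps((H>10)&(H<20)&(S>180)&(V>180),"orange",100)
print("pointers",ray("top",[(352,277),(352,378)],.06))
print("blocktops? ",ray("top",[(212,257),(221,257),(206,394),(218,394)],.056))
print("track ends z12",ray("top",[(80,292),(80,352),(469,297),(469,357)],.012))
print("deck corners",ray("top",[(308,273),(397,274),(397,382),(308,383)],.06))
print("rear/front face top",ray("top",[(431,297),(431,359),(273,294),(273,357)],.051))
E
python3 - <<'E'
import cv2
im=cv2.imread("pics/top0.png")[230:410,60:260]
cv2.imwrite("pics/c1.png",cv2.resize(im,None,fx=3.3,fy=3.3,interpolation=cv2.INTER_NEAREST))
E
```

```text
red [350 375   4   7  28] [351.5 378. ]
blue [211 247  11  18 181] [215.6 255.7]
blue [605 254  18  17 230] [613.8 262. ]
blue [206 382  12  23 222] [211.4 393. ]
pointers [[ 0.56502452 -0.11317583  0.06      ]
 [ 0.40816163 -0.11093118  0.06      ]]
blocktops?  [[0.59885117 0.10994507 0.056     ]
 [0.59872308 0.09559212 0.056     ]
 [0.38524855 0.11705286 0.056     ]
 [0.38502455 0.09837201 0.056     ]]
track ends z12 [[ 0.54450854  0.33709141  0.012     ]
 [ 0.44630869  0.3338208   0.012     ]
 [ 0.53038883 -0.31087686  0.012     ]
 [ 0.43206131 -0.30743771  0.012     ]]
deck corners [[ 0.5719397  -0.04337482  0.06      ]
 [ 0.5692003  -0.18464696  0.06      ]
 [ 0.40159033 -0.18091088  0.06      ]
 [ 0.40111388 -0.04226385  0.06      ]]
rear/front face top [[ 0.53223569 -0.23941192  0.051     ]
 [ 0.43503516 -0.23666029  0.051     ]
 [ 0.5390315   0.01300816  0.051     ]
 [ 0.44005755  0.01303947  0.051     ]]
```

View pics/c1.png

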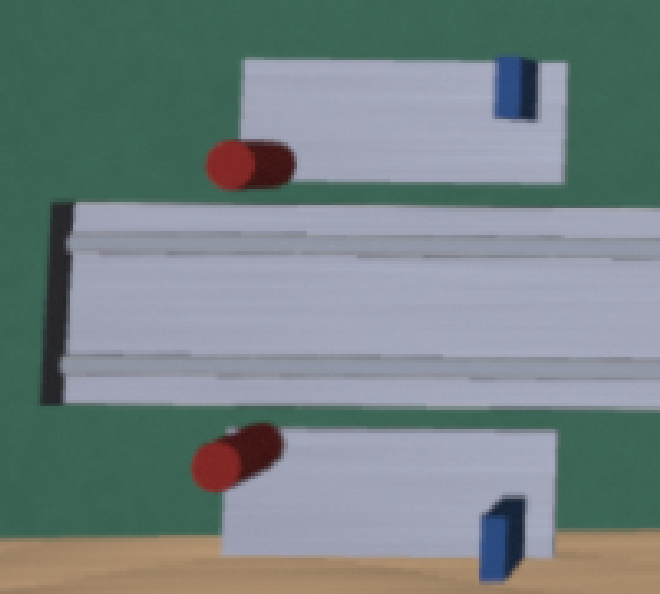

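The crop shows the block tops centred at about (213.9,256.4) and (209.8,396.0), and the post tops at (130,280) and (125.5,371.5) in full-picture pixels.

```bash
python3 - <<'E'
from h import *
b=ray("top",[(213.9,256.4),(209.8,396.0)],.056)[:,:2]
p=ray("top",[(130,280),(125.5,371.5)],.07)[:,:2]
te=ray("top",[(80,292),(80,352),(469,297),(469,357)],.012)[:,:2]
pt=ray("top",[(352,277),(351.5,378)],.06)[:,:2]
print(b,p,np.linalg.norm(b[0]-b[1]),np.linalg.norm(p[0]-p[1]))
yaws=[np.arctan2(*(te[0]-te[2])),np.arctan2(*(te[1]-te[3])),np.arctan2(-(b[0]-b[1])[1],(b[0]-b[1])[0]),np.arctan2(-(p[0]-p[1])[1],(p[0]-p[1])[0]),np.arctan2(-(pt[0]-pt[1])[1],(pt[0]-pt[1])[0])]
print("yaw",yaws)
a=.0225; y=np.array([np.sin(a),np.cos(a)]); x=np.array([y[1],-y[0]])
M=b.mean(0)
for n,q in(("post",p.mean(0)),("pointer",pt.mean(0)),("te0",te[:2].mean(0)),("te1",te[2:].mean(0))): print(n,q,(q-M)@x,(q-M)@y)
for n,q in(("front",ray("top",[(273,294),(273,357)],.051)),("rear",ray("top",[(431,297),(431,359)],.051)),("bystanders",ray("top",[(180,152),(287,160),(440,162)],.07))): print(n,(q[:,:2]-M)@x,(q[:,:2]-M)@y)
print("M",M, "tool R",cv2.Rodrigues(get_state()["ee_rot"])[0].round(3))
E
```

```text
[[0.59978313 0.10692397]
 [0.38213873 0.11110113]] [[0.56350541 0.23441998]
 [0.42355074 0.2378093 ]] 0.2176844808266168 0.1399957064475032
yaw [np.float64(0.02178730247350195), np.float64(0.02221417864195162), np.float64(0.01919025642977886), np.float64(0.024212557176933904), np.float64(0.0192778790505738)]
post [0.49352808 0.23611464] -0.00029305343144004356 0.12712767497502553
pointer [ 0.48659603 -0.1116637 ] 0.0006010080812363624 -0.22071860128925533
te0 [0.49540861 0.3354561 ] -0.0006479876302897484 0.22648630128244737
te1 [ 0.48122507 -0.30915729] -0.00032536483902731103 -0.41828303128267885
front [ 0.05021832 -0.04873128] [-0.0948986  -0.09709402]
rear [ 0.04910321 -0.04813463] [-0.34740768 -0.34684357]
bystanders [0.27413942 0.26383505 0.26387836] [ 0.05650355 -0.11436412 -0.35844466]
M [0.49096093 0.10901255] tool R [[ 0.97   0.244 -0.   ]
 [ 0.244 -0.97   0.002]
 [ 0.    -0.002 -1.   ]]
```

Emit:
send_rows:
  moves:
    - {"z": 0.5, "rz": 0.84, "claw": 1}
    - {"z": 0.5, "rz": 0.84, "claw": 1}
    - {"z": 0.5, "rz": 0.84, "claw": 1}
    - {"z": 0.5, "rz": 0.84, "claw": 1}
    - {"x": 0.7, "y": -0.6, "claw": 1}
    - {"x": 0.7, "y": -0.6, "claw": 1}
    - {"x": 0.7, "y": -0.6, "claw": 1}
    - {"x": 0.7, "y": -0.6, "claw": 1}

```text
validation failed for argument at $.mo...
```

```bash
cat >> h.py <<'E'
a=.0215; M=np.array([.49096,.10901]); Y=np.array([np.sin(a),np.cos(a)]); X=np.array([Y[1],-Y[0]])
def tool():
    s=get_state(); R=cv2.Rodrigues(s["ee_rot"])[0]; q=s["position"][:2]-M
    print("t %.2f tcp track x %.4f y %.4f z %.4f yaw %.4f F(track y) %.2f w %.3f"%(s["time"],q@X,q@Y,s["position"][2],np.arctan2(R[1,0],R[0,0])+a,s["wrist_force"][:2]@Y,s["width"]))
E
python3 -c "
from h import *
tool();print(get_state()['ee_rot'])"
```

```text
t 0.10 tcp track x -0.3295 y -0.6975 z 0.2525 yaw 0.2683 F(track y) -0.03 w 0.085
[-3.11603636e+00 -3.86525713e-01  8.42186013e-06]
```

Emit:
send_rows:
  moves:
    - {"x": 0.0, "y": 0.0, "z": 0.5, "rx": 0.0, "ry": 0.0, "rz": 0.84, "claw": 1.0}

```text
time: 0.22
position: [0.1468, -0.5831, 0.2294]
ee_rot: [3.125, 0.279, 0.0]
wrist_force: [-1.4, -1.0, -0.1]
width: 0.0696
finger_force: 0.0
```

Emit:
send_rows:
  moves:
    - {"x": 0.0, "y": 0.0, "z": 0.5, "rx": 0.0, "ry": 0.0, "rz": 0.84, "claw": 1.0}
    - {"x": 0.0, "y": 0.0, "z": 0.5, "rx": 0.0, "ry": 0.0, "rz": 0.84, "claw": 1.0}
    - {"x": 0.0, "y": 0.0, "z": 0.5, "rx": 0.0, "ry": 0.0, "rz": 0.84, "claw": 1.0}
    - {"x": 0.7, "y": -0.6, "z": 0.0, "rx": 0.0, "ry": 0.0, "rz": 0.0, "claw": 1.0}
    - {"x": 0.7, "y": -0.6, "z": 0.0, "rx": 0.0, "ry": 0.0, "rz": 0.0, "claw": 1.0}
    - {"x": 0.7, "y": -0.6, "z": 0.0, "rx": 0.0, "ry": 0.0, "rz": 0.0, "claw": 1.0}
    - {"x": 0.7, "y": -0.6, "z": 0.0, "rx": 0.0, "ry": 0.0, "rz": 0.0, "claw": 1.0}
    - {"x": 0.7, "y": -0.6, "z": 0.0, "rx": 0.0, "ry": 0.0, "rz": 0.0, "claw": 1.0}

```text
time: 1.23
position: [0.3257, -0.4345, 0.153]
ee_rot: [-3.141, 0.035, 0.0]
wrist_force: [0.5, 0.0, 0.0]
width: -0.0001
finger_force: 0.0
```

```bash
python3 -c "
from h import *
tool()"
```

```text
t 1.23 tcp track x -0.1535 y -0.5469 z 0.1530 yaw -0.0007 F(track y) 0.02 w -0.000
```

Emit:
send_rows:
  moves:
    - {"x": 0.6, "y": -0.6, "z": 0.0, "rx": 0.0, "ry": 0.0, "rz": 0.0, "claw": 1.0}
    - {"x": 0.6, "y": -0.6, "z": 0.0, "rx": 0.0, "ry": 0.0, "rz": 0.0, "claw": 1.0}
    - {"x": 0.6, "y": -0.6, "z": 0.0, "rx": 0.0, "ry": 0.0, "rz": 0.0, "claw": 1.0}
    - {"x": 0.6, "y": -0.6, "z": 0.3, "rx": 0.0, "ry": 0.0, "rz": 0.0, "claw": 1.0}
    - {"x": 0.6, "y": -0.6, "z": 0.6, "rx": 0.0, "ry": 0.0, "rz": 0.0, "claw": 1.0}
    - {"x": 0.0, "y": 0.0, "z": 0.6, "rx": 0.0, "ry": 0.0, "rz": 0.0, "claw": 1.0}
    - {"x": 0.0, "y": 0.0, "z": 0.6, "rx": 0.0, "ry": 0.0, "rz": 0.0, "claw": 1.0}
    - {"x": 0.0, "y": 0.0, "z": 0.0, "rx": 0.0, "ry": 0.0, "rz": 0.0, "claw": 1.0}

```text
time: 2.22
position: [0.4764, -0.2874, 0.0462]
ee_rot: [-3.138, 0.034, 0.007]
wrist_force: [-0.4, 0.2, -0.3]
width: -0.0001
finger_force: 0.0
```

```bash
python3 -c "
from h import *
tool()
im,d=camera('top');cv2.imwrite('pics/t1.png',im)
im,d=camera('scene');cv2.imwrite('pics/s1.png',im[100:340,100:420].repeat(2,0).repeat(2,1))
tool()"
```

```text
t 2.23 tcp track x -0.0060 y -0.3967 z 0.0462 yaw -0.0002 F(track y) 0.21 w -0.000
t 2.33 tcp track x -0.0043 y -0.3983 z 0.0485 yaw -0.0007 F(track y) -0.45 w 0.000
```

View pics/t1.png

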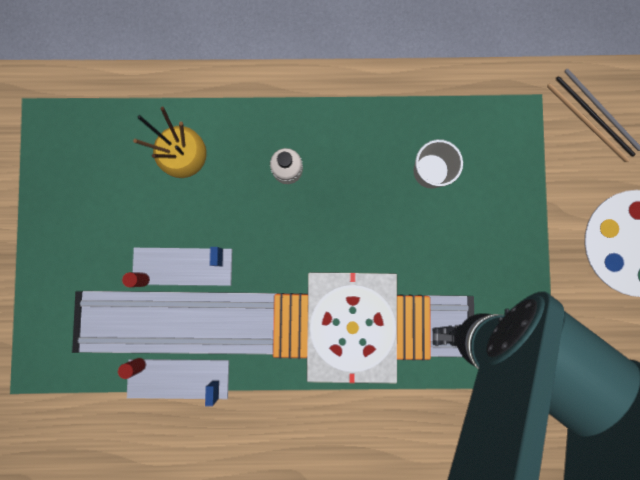

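View pics/s1.png

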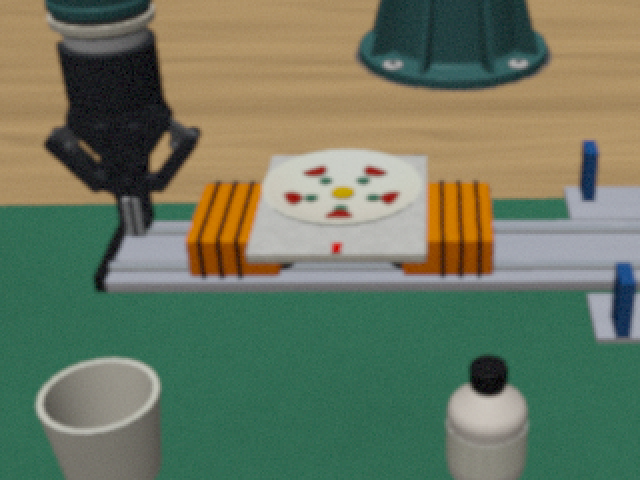

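The gripper stands behind the rear buffer; in the top view the fingers end about x≈435, next to the buffer face at x=431. In the scene crop the near pointer is at (336,248), the finger tips point down at (135,230), and the knuckles are well above the buffer.

```bash
cat >> h.py <<'E'
def pos(name):
    s=get_state()["time"]; im,_=camera(name); h=cv2.cvtColor(im,cv2.COLOR_BGR2HSV); H,S,V=cv2.split(h)
    m=((S>140)&((H<7)|(H>173))&(V>110)).astype(np.uint8)
    c,l,st,ce=cv2.connectedComponentsWithStats(m); out=[]
    for i in range(1,c):
        if st[i,4]<8 or st[i,4]>90: continue
        q=ray(name,ce[i],.06)[0,:2]-M
        if .070<abs(q@X)<.092 and q@Y<.06: out.append((round(float(q@X),4),round(float(q@Y),4)))
    print("%.3f"%s,name,out); return s,out
E
python3 -c "
from h import *
pos('scene');pos('top');tool()
im=cv2.imread('pics/scene0.png');H,S,V=cv2.split(cv2.cvtColor(im,cv2.COLOR_BGR2HSV))
c,l,st,ce=cv2.connectedComponentsWithStats(((H>100)&(H<128)&(S>130)).astype(np.uint8))
for i in range(1,c):
  if st[i,4]>60: print(st[i],(ray('scene',[(ce[i][0],st[i][1]+1)],.056)[0,:2]-M)@np.c_[X,Y])
"
```

```text
2.325 scene [(0.0801, -0.2205)]
2.375 top [(0.0797, -0.2208), (-0.0781, -0.2209)]
t 2.42 tcp track x -0.0037 y -0.3989 z 0.0495 yaw -0.0008 F(track y) 0.48 w -0.000
[391 171   7  29 145] [-0.10952627 -0.00070218]
[407 232  10  36 277] [ 1.02858456e-01 -1.20535172e-05]
```

Emit:
send_rows:
  moves:
    - {"x": 0.08, "y": -0.4, "z": 0.08, "rx": 0.0, "ry": 0.0, "rz": 0.0, "claw": 1.0}
    - {"x": 0.0, "y": -0.4, "z": 0.0, "rx": 0.0, "ry": 0.0, "rz": 0.0, "claw": 1.0}
    - {"x": 0.0, "y": -0.3, "z": 0.0, "rx": 0.0, "ry": 0.0, "rz": 0.0, "claw": 1.0}
    - {"x": 0.0, "y": 0.0, "z": 0.0, "rx": 0.0, "ry": 0.0, "rz": 0.0, "claw": 1.0}
    - {"x": 0.0, "y": 0.0, "z": 0.0, "rx": 0.0, "ry": 0.0, "rz": 0.0, "claw": 1.0}
    - {"x": 0.0, "y": 0.0, "z": 0.0, "rx": 0.0, "ry": 0.0, "rz": 0.0, "claw": 1.0}

```text
time: 3.18
position: [0.4835, -0.2346, 0.0444]
ee_rot: [3.141, -0.035, 0.001]
wrist_force: [-0.7, 0.1, 0.2]
width: -0.0
finger_force: 0.0
```

```bash
python3 -c "
from h import *
tool();pos('scene');pos('top');pos('scene');pos('top');tool()"
```

```text
t 3.17 tcp track x -0.0000 y -0.3437 z 0.0444 yaw -0.0009 F(track y) 0.09 w -0.000
3.175 scene [(0.0802, -0.205)]
3.225 top [(0.0794, -0.2016), (-0.078, -0.2022)]
3.275 scene [(0.0803, -0.1996)]
3.325 top [(0.0793, -0.1967), (-0.0776, -0.1967)]
t 3.38 tcp track x -0.0003 y -0.3435 z 0.0442 yaw -0.0011 F(track y) 0.65 w 0.000
```

Emit:
send_rows:
  moves:
    - {"x": 0.0, "y": 0.1, "z": -0.9, "rx": 0.0, "ry": 0.0, "rz": 0.0, "claw": 1.0}
    - {"x": 0.0, "y": 0.0, "z": -0.9, "rx": 0.0, "ry": 0.0, "rz": 0.0, "claw": 1.0}
    - {"x": 0.0, "y": -0.5, "z": -0.1, "rx": 0.0, "ry": 0.0, "rz": 0.0, "claw": 1.0}
    - {"x": 0.0, "y": -1.0, "z": 0.0, "rx": 0.0, "ry": 0.0, "rz": 0.0, "claw": 1.0}
    - {"x": 0.0, "y": -1.0, "z": 0.0, "rx": 0.0, "ry": 0.0, "rz": 0.0, "claw": 1.0}
    - {"x": 0.0, "y": -1.0, "z": 0.0, "rx": 0.0, "ry": 0.0, "rz": 0.0, "claw": 1.0}
    - {"x": 0.0, "y": -1.0, "z": 0.0, "rx": 0.0, "ry": 0.0, "rz": 0.0, "claw": 1.0}
    - {"x": 0.0, "y": -1.0, "z": 0.0, "rx": 0.0, "ry": 0.0, "rz": 0.0, "claw": 1.0}

```text
time: 4.38
position: [0.4892, 0.0372, 0.1394]
ee_rot: [-3.141, 0.035, -0.001]
wrist_force: [0.5, -0.9, -0.5]
width: 0.0001
finger_force: 0.0
```

```bash
python3 -c "
from h import *
tool();pos('scene')"
```

```text
t 4.38 tcp track x -0.0002 y -0.0718 z 0.1394 yaw -0.0011 F(track y) -0.86 w 0.000
4.375 scene [(0.0806, -0.1443)]
```

Emit:
send_rows:
  moves:
    - {"x": 0.0, "y": -0.9, "z": 0.0, "rx": 0.0, "ry": 0.0, "rz": 0.0, "claw": 1.0}
    - {"x": 0.0, "y": -0.9, "z": 0.0, "rx": 0.0, "ry": 0.0, "rz": 0.0, "claw": 1.0}
    - {"x": 0.0, "y": -0.9, "z": 0.0, "rx": 0.0, "ry": 0.0, "rz": 0.0, "claw": 1.0}
    - {"x": 0.0, "y": -0.9, "z": 0.1, "rx": 0.0, "ry": 0.0, "rz": 0.0, "claw": 1.0}
    - {"x": 0.0, "y": -0.8, "z": 0.4, "rx": 0.0, "ry": 0.0, "rz": 0.0, "claw": 1.0}
    - {"x": 0.0, "y": 0.0, "z": 0.8, "rx": 0.0, "ry": 0.0, "rz": 0.0, "claw": 1.0}
    - {"x": 0.0, "y": 0.0, "z": 0.6, "rx": 0.0, "ry": 0.0, "rz": 0.0, "claw": 1.0}

```text
time: 5.3
position: [0.4938, 0.2561, 0.043]
ee_rot: [3.141, -0.033, -0.001]
wrist_force: [-0.4, -0.6, 1.1]
width: 0.0
finger_force: 0.0
```

```bash
python3 -c "
from h import *
tool();pos('scene');pos('top');tool()"
```

```text
t 5.30 tcp track x -0.0003 y 0.1471 z 0.0430 yaw 0.0007 F(track y) -0.62 w 0.000
5.300 scene [(0.0804, -0.1006)]
5.350 top [(0.0796, -0.0975), (-0.0781, -0.0977)]
t 5.40 tcp track x -0.0024 y 0.1457 z 0.0415 yaw -0.0004 F(track y) -0.25 w 0.000
```

Emit:
send_rows:
  moves:
    - {"x": 0.04, "y": 0.2, "z": 0.0, "rx": 0.0, "ry": 0.0, "rz": 0.0, "claw": 1.0}
    - {"x": 0.0, "y": 0.18, "z": 0.0, "rx": 0.0, "ry": 0.0, "rz": 0.0, "claw": 1.0}
    - {"x": 0.0, "y": 0.0, "z": 0.0, "rx": 0.0, "ry": 0.0, "rz": 0.0, "claw": 1.0}
    - {"x": 0.0, "y": 0.0, "z": 0.0, "rx": 0.0, "ry": 0.0, "rz": 0.0, "claw": 1.0}
    - {"x": 0.0, "y": 0.0, "z": 0.0, "rx": 0.0, "ry": 0.0, "rz": 0.0, "claw": 1.0}
    - {"x": 0.0, "y": 0.0, "z": 0.0, "rx": 0.0, "ry": 0.0, "rz": 0.0, "claw": 1.0}
    - {"x": 0.0, "y": 0.0, "z": 0.0, "rx": 0.0, "ry": 0.0, "rz": 0.0, "claw": 1.0}
    - {"x": 0.0, "y": 0.0, "z": 0.0, "rx": 0.0, "ry": 0.0, "rz": 0.0, "claw": 1.0}

```text
time: 6.4
position: [0.4956, 0.2368, 0.0443]
ee_rot: [-3.141, 0.034, 0.0]
wrist_force: [0.9, 0.5, 0.2]
width: 0.0001
finger_force: 0.0
```

```bash
python3 -c "
from h import *
tool();pos('scene');pos('top');tool()"
```

```text
t 6.40 tcp track x 0.0019 y 0.1279 z 0.0443 yaw -0.0003 F(track y) 0.53 w 0.000
6.400 scene [(0.0811, -0.0509)]
6.450 top [(0.0792, -0.0483), (-0.0782, -0.048)]
t 6.50 tcp track x 0.0019 y 0.1279 z 0.0443 yaw -0.0004 F(track y) 1.09 w 0.000
```

Emit:
send_rows:
  moves:
    - {"x": 0.0, "y": 0.0, "z": 0.0, "rx": 0.0, "ry": 0.0, "rz": 0.0, "claw": 1.0}
    - {"x": 0.0, "y": 0.0, "z": 0.0, "rx": 0.0, "ry": 0.0, "rz": 0.0, "claw": 1.0}
    - {"x": 0.0, "y": 0.0, "z": 0.0, "rx": 0.0, "ry": 0.0, "rz": 0.0, "claw": 1.0}
    - {"x": 0.0, "y": 0.0, "z": 0.0, "rx": 0.0, "ry": 0.0, "rz": 0.0, "claw": 1.0}
    - {"x": 0.0, "y": 0.0, "z": 0.0, "rx": 0.0, "ry": 0.0, "rz": 0.0, "claw": 1.0}
    - {"x": 0.0, "y": 0.0, "z": 0.0, "rx": 0.0, "ry": 0.0, "rz": 0.0, "claw": 1.0}
    - {"x": 0.0, "y": 0.0, "z": 0.0, "rx": 0.0, "ry": 0.0, "rz": 0.0, "claw": 1.0}

```text
time: 7.38
position: [0.4957, 0.2367, 0.0444]
ee_rot: [-3.141, 0.035, -0.0]
wrist_force: [0.4, -0.6, -0.4]
width: -0.0001
finger_force: 0.0
```

```bash
python3 -c "
from h import *
tool();pos('scene');pos('top');pos('scene');pos('top');tool()"
```

```text
t 7.38 tcp track x 0.0020 y 0.1278 z 0.0444 yaw -0.0005 F(track y) -0.59 w -0.000
7.375 scene [(0.081, -0.0096)]
7.425 top [(0.0787, -0.0071), (-0.0791, -0.0074)]
7.475 scene [(0.081, -0.0058)]
7.525 top [(0.0788, -0.0034), (-0.0789, -0.0035)]
t 7.58 tcp track x 0.0020 y 0.1278 z 0.0444 yaw -0.0006 F(track y) 0.76 w 0.000
```

Emit:
send_rows:
  moves:
    - {"x": 0.0, "y": 0.0, "z": 0.0, "rx": 0.0, "ry": 0.0, "rz": 0.0, "claw": 1.0}
    - {"x": 0.0, "y": -1.0, "z": 0.0, "rx": 0.0, "ry": 0.0, "rz": 0.0, "claw": 1.0}
    - {"x": 0.0, "y": -0.4, "z": 0.0, "rx": 0.0, "ry": 0.0, "rz": 0.0, "claw": 1.0}
    - {"x": 0.0, "y": 0.0, "z": 0.0, "rx": 0.0, "ry": 0.0, "rz": 0.0, "claw": 1.0}

```text
time: 8.07
position: [0.4972, 0.3079, 0.0443]
ee_rot: [-3.141, 0.031, -0.001]
wrist_force: [-0.9, -0.4, 0.4]
width: 0.0002
finger_force: 0.0
```

```bash
python3 -c "
from h import *
tool()
for i in range(4): pos('scene');pos('top')
tool()"
```

```text
t 8.07 tcp track x 0.0020 y 0.1990 z 0.0443 yaw 0.0019 F(track y) -0.45 w 0.000
8.075 scene [(0.0797, 0.005)]
8.125 top [(0.0785, 0.007), (-0.0779, 0.0066)]
8.175 scene [(0.0797, 0.0066)]
8.225 top [(0.0784, 0.0081), (-0.0777, 0.0081)]
8.275 scene [(0.0799, 0.0079)]
8.325 top [(0.0787, 0.0091), (-0.0774, 0.0095)]
8.375 scene [(0.0797, 0.0093)]
8.425 top [(0.0786, 0.0103), (-0.0777, 0.0105)]
t 8.47 tcp track x 0.0020 y 0.1971 z 0.0444 yaw -0.0014 F(track y) 0.27 w -0.001
```

Emit:
send_rows:
  moves:
    - {"x": 0.0, "y": 0.45, "z": 0.0, "rx": 0.0, "ry": 0.0, "rz": 0.0, "claw": 1.0}
    - {"x": 0.0, "y": 0.4, "z": 0.0, "rx": 0.0, "ry": 0.0, "rz": 0.0, "claw": 1.0}
    - {"x": 0.0, "y": 0.0, "z": 0.0, "rx": 0.0, "ry": 0.0, "rz": 0.0, "claw": 1.0}
    - {"x": 0.0, "y": 0.0, "z": 0.0, "rx": 0.0, "ry": 0.0, "rz": 0.0, "claw": 1.0}
    - {"x": 0.0, "y": 0.0, "z": 0.0, "rx": 0.0, "ry": 0.0, "rz": 0.0, "claw": 1.0}

```text
time: 9.1
position: [0.4965, 0.2646, 0.0444]
ee_rot: [-3.141, 0.034, -0.001]
wrist_force: [-0.6, 0.3, 0.3]
width: 0.0
finger_force: 0.0
```

```bash
python3 -c "
from h import *
tool()
for i in range(2): pos('scene');pos('top')
tool()"
```

```text
t 9.10 tcp track x 0.0022 y 0.1557 z 0.0444 yaw -0.0004 F(track y) 0.24 w 0.000
9.100 scene [(0.0788, 0.0161)]
9.150 top [(0.0785, 0.0167), (-0.0771, 0.0174)]
9.200 scene [(0.0789, 0.0166)]
9.250 top [(0.0779, 0.0178), (-0.0772, 0.0175)]
t 9.30 tcp track x 0.0020 y 0.1557 z 0.0443 yaw 0.0000 F(track y) 0.34 w -0.000
```

```bash
python3 -c "
from h import *
for i in range(2): pos('scene');pos('top')
tool()"
```

```text
9.300 scene [(0.079, 0.0172)]
9.350 top [(0.0785, 0.0182), (-0.0775, 0.0181)]
9.400 scene [(0.0786, 0.0174)]
9.450 top [(0.0785, 0.0182), (-0.0773, 0.0184)]
t 9.50 tcp track x 0.0019 y 0.1555 z 0.0443 yaw -0.0002 F(track y) 1.09 w 0.000
```

```bash
python3 -c "
from h import *
pos('scene')"
```

```text
9.500 scene [(0.0787, 0.0179)]
```

Emit:
send_rows:
  moves:
    - {"x": 0.0, "y": -1.0, "z": 0.0, "rx": 0.0, "ry": 0.0, "rz": 0.0, "claw": 1.0}
    - {"x": 0.0, "y": -0.3, "z": 0.0, "rx": 0.0, "ry": 0.0, "rz": 0.0, "claw": 1.0}
    - {"x": 0.0, "y": 0.0, "z": 0.0, "rx": 0.0, "ry": 0.0, "rz": 0.0, "claw": 1.0}

```text
time: 9.93
position: [0.4976, 0.3299, 0.0443]
ee_rot: [3.141, -0.031, 0.0]
wrist_force: [0.5, -1.1, 0.0]
width: 0.0001
finger_force: 0.0
```

```bash
python3 -c "
from h import *
tool()
for i in range(6): pos('scene');pos('top')
tool()"
```

```text
t 9.93 tcp track x 0.0019 y 0.2210 z 0.0443 yaw 0.0015 F(track y) -1.11 w 0.000
9.925 scene [(0.0791, 0.0182)]
9.975 top [(0.078, 0.0191), (-0.0772, 0.019)]
10.025 scene [(0.0792, 0.0184)]
10.075 top [(0.0781, 0.0194), (-0.0774, 0.0191)]
10.125 scene [(0.0792, 0.0184)]
10.175 top [(0.0781, 0.0195), (-0.0774, 0.0191)]
10.225 scene [(0.0789, 0.0187)]
10.275 top [(0.0782, 0.0196), (-0.0774, 0.0191)]
10.325 scene [(0.0789, 0.0187)]
10.375 top [(0.0783, 0.0197), (-0.0774, 0.0191)]
10.425 scene [(0.0792, 0.0184)]
10.475 top [(0.0782, 0.0196), (-0.0774, 0.0191)]
t 10.53 tcp track x 0.0021 y 0.2201 z 0.0444 yaw -0.0008 F(track y) -0.20 w -0.000
```

Emit:
send_rows:
  moves:
    - {"x": -0.04, "y": 0.5, "z": 0.0, "rx": 0.0, "ry": 0.0, "rz": 0.0, "claw": 1.0}
    - {"x": 0.0, "y": 0.5, "z": 0.0, "rx": 0.0, "ry": 0.0, "rz": 0.0, "claw": 1.0}
    - {"x": 0.0, "y": 0.26, "z": 0.0, "rx": 0.0, "ry": 0.0, "rz": 0.0, "claw": 1.0}
    - {"x": 0.0, "y": 0.0, "z": 0.0, "rx": 0.0, "ry": 0.0, "rz": 0.0, "claw": 1.0}
    - {"x": 0.0, "y": 0.0, "z": 0.0, "rx": 0.0, "ry": 0.0, "rz": 0.0, "claw": 1.0}
    - {"x": 0.0, "y": 0.0, "z": 0.0, "rx": 0.0, "ry": 0.0, "rz": 0.0, "claw": 1.0}

```text
time: 11.28
position: [0.4945, 0.2669, 0.0444]
ee_rot: [-3.141, 0.034, -0.001]
wrist_force: [-0.6, 1.1, -0.6]
width: 0.0
finger_force: 0.0
```

```bash
python3 -c "
from h import *
tool()
for i in range(4): pos('scene');pos('top')
tool()"
```

```text
t 11.28 tcp track x 0.0002 y 0.1579 z 0.0444 yaw 0.0001 F(track y) 1.05 w 0.000
11.275 scene [(0.0786, 0.0174)]
11.325 top [(0.0783, 0.0181), (-0.0774, 0.0175)]
11.375 scene [(0.0792, 0.0168)]
11.425 top [(0.0784, 0.0172), (-0.0774, 0.0175)]
11.475 scene [(0.0787, 0.0164)]
11.525 top [(0.0786, 0.0166), (-0.077, 0.0172)]
11.575 scene [(0.0787, 0.0164)]
11.625 top [(0.0786, 0.0166), (-0.0775, 0.0166)]
t 11.68 tcp track x -0.0001 y 0.1574 z 0.0443 yaw -0.0003 F(track y) 0.02 w 0.000
```

Emit:
send_rows:
  moves:
    - {"x": 0.0, "y": 0.04, "z": 0.0, "rx": 0.0, "ry": 0.0, "rz": 0.0, "claw": 1.0}
    - {"x": 0.0, "y": 0.0, "z": 0.0, "rx": 0.0, "ry": 0.0, "rz": 0.0, "claw": 1.0}
    - {"x": 0.0, "y": 0.0, "z": 0.0, "rx": 0.0, "ry": 0.0, "rz": 0.0, "claw": 1.0}
    - {"x": 0.0, "y": 0.0, "z": 0.0, "rx": 0.0, "ry": 0.0, "rz": 0.0, "claw": 1.0}
    - {"x": 0.0, "y": 0.0, "z": 0.0, "rx": 0.0, "ry": 0.0, "rz": 0.0, "claw": 1.0}
    - {"x": 0.0, "y": 0.0, "z": 0.0, "rx": 0.0, "ry": 0.0, "rz": 0.0, "claw": 1.0}

```text
time: 12.42
position: [0.4943, 0.2643, 0.0443]
ee_rot: [-3.141, 0.035, 0.0]
wrist_force: [-0.7, -0.1, -0.1]
width: 0.0003
finger_force: 0.0
```

```bash
python3 -c "
from h import *
tool()
for i in range(4): pos('scene');pos('top')
tool()"
```

```text
t 12.43 tcp track x -0.0000 y 0.1553 z 0.0443 yaw -0.0005 F(track y) -0.13 w 0.000
12.425 scene [(0.0791, 0.0133)]
12.475 top [(0.0786, 0.0137), (-0.077, 0.0142)]
12.525 scene [(0.0792, 0.0129)]
12.575 top [(0.0784, 0.0135), (-0.0773, 0.0137)]
12.625 scene [(0.0792, 0.013)]
12.675 top [(0.0786, 0.0134), (-0.0775, 0.0134)]
12.725 scene [(0.0794, 0.0127)]
12.775 top [(0.0786, 0.0134), (-0.0774, 0.0129)]
t 12.82 tcp track x -0.0001 y 0.1553 z 0.0443 yaw -0.0004 F(track y) -1.19 w 0.000
```

Emit:
send_rows:
  moves:
    - {"x": 0.0, "y": 0.09, "z": 0.0, "rx": 0.0, "ry": 0.0, "rz": 0.0, "claw": 1.0}
    - {"x": 0.0, "y": 0.0, "z": 0.0, "rx": 0.0, "ry": 0.0, "rz": 0.0, "claw": 1.0}
    - {"x": 0.0, "y": 0.0, "z": 0.0, "rx": 0.0, "ry": 0.0, "rz": 0.0, "claw": 1.0}
    - {"x": 0.0, "y": 0.0, "z": 0.0, "rx": 0.0, "ry": 0.0, "rz": 0.0, "claw": 1.0}
    - {"x": 0.0, "y": 0.0, "z": 0.0, "rx": 0.0, "ry": 0.0, "rz": 0.0, "claw": 1.0}
    - {"x": 0.0, "y": 0.0, "z": 0.0, "rx": 0.0, "ry": 0.0, "rz": 0.0, "claw": 1.0}

```text
time: 13.58
position: [0.4942, 0.2598, 0.0443]
ee_rot: [-3.141, 0.035, 0.0]
wrist_force: [-0.0, -0.5, 0.6]
width: -0.0003
finger_force: 0.0
```

```bash
python3 -c "
from h import *
tool()
for i in range(4): pos('scene');pos('top')
tool()"
```

```text
t 13.57 tcp track x -0.0000 y 0.1508 z 0.0443 yaw -0.0005 F(track y) -0.45 w -0.000
13.575 scene [(0.0797, 0.0098)]
13.625 top [(0.0786, 0.0103), (-0.0779, 0.0104)]
13.675 scene [(0.08, 0.0095)]
13.725 top [(0.0786, 0.0103), (-0.0779, 0.0097)]
13.775 scene [(0.0803, 0.009)]
13.825 top [(0.0783, 0.0101), (-0.0775, 0.0096)]
13.875 scene [(0.0799, 0.0087)]
13.925 top [(0.0783, 0.0095), (-0.0777, 0.0096)]
t 13.97 tcp track x -0.0000 y 0.1508 z 0.0443 yaw -0.0005 F(track y) 0.02 w -0.000
```

Emit:
send_rows:
  moves:
    - {"x": 0.0, "y": -0.4, "z": 0.0, "rx": 0.0, "ry": 0.0, "rz": 0.0, "claw": 1.0}
    - {"x": 0.0, "y": -0.6, "z": 0.0, "rx": 0.0, "ry": 0.0, "rz": 0.0, "claw": 1.0}
    - {"x": 0.0, "y": 0.0, "z": 0.0, "rx": 0.0, "ry": 0.0, "rz": 0.0, "claw": 1.0}
    - {"x": 0.0, "y": 0.0, "z": 0.0, "rx": 0.0, "ry": 0.0, "rz": 0.0, "claw": 1.0}
    - {"x": 0.0, "y": 0.0, "z": 0.0, "rx": 0.0, "ry": 0.0, "rz": 0.0, "claw": 1.0}
    - {"x": 0.0, "y": 0.0, "z": 0.0, "rx": 0.0, "ry": 0.0, "rz": 0.0, "claw": 1.0}
    - {"x": 0.0, "y": 0.0, "z": 0.0, "rx": 0.0, "ry": 0.0, "rz": 0.0, "claw": 1.0}
    - {"x": 0.0, "y": 0.0, "z": 0.0, "rx": 0.0, "ry": 0.0, "rz": 0.0, "claw": 1.0}

```text
time: 14.98
position: [0.4953, 0.3096, 0.0444]
ee_rot: [-3.141, 0.035, 0.0]
wrist_force: [1.0, -0.3, -0.0]
width: 0.0001
finger_force: 0.0
```

Emit:
send_rows:
  moves:
    - {"x": 0.0, "y": 0.0, "z": 0.0, "rx": 0.0, "ry": 0.0, "rz": 0.0, "claw": 1.0}
    - {"x": 0.0, "y": 0.0, "z": 0.0, "rx": 0.0, "ry": 0.0, "rz": 0.0, "claw": 1.0}
    - {"x": 0.0, "y": 0.0, "z": 0.0, "rx": 0.0, "ry": 0.0, "rz": 0.0, "claw": 1.0}
    - {"x": 0.0, "y": 0.0, "z": 0.0, "rx": 0.0, "ry": 0.0, "rz": 0.0, "claw": 1.0}
    - {"x": 0.0, "y": 0.0, "z": 0.0, "rx": 0.0, "ry": 0.0, "rz": 0.0, "claw": 1.0}
    - {"x": 0.0, "y": 0.0, "z": 0.0, "rx": 0.0, "ry": 0.0, "rz": 0.0, "claw": 1.0}
    - {"x": 0.0, "y": 0.0, "z": 0.0, "rx": 0.0, "ry": 0.0, "rz": 0.0, "claw": 1.0}
    - {"x": 0.0, "y": 0.0, "z": 0.0, "rx": 0.0, "ry": 0.0, "rz": 0.0, "claw": 1.0}

```text
time: 15.98
position: [0.4953, 0.3098, 0.0443]
ee_rot: [-3.141, 0.035, 0.0]
wrist_force: [0.3, -0.6, -0.3]
width: 0.0002
finger_force: 0.0
```

Emit:
send_rows:
  moves:
    - {"x": 0.0, "y": 0.0, "z": 0.0, "rx": 0.0, "ry": 0.0, "rz": 0.0, "claw": 1.0}
    - {"x": 0.0, "y": 0.0, "z": 0.0, "rx": 0.0, "ry": 0.0, "rz": 0.0, "claw": 1.0}
    - {"x": 0.0, "y": 0.0, "z": 0.0, "rx": 0.0, "ry": 0.0, "rz": 0.0, "claw": 1.0}
    - {"x": 0.0, "y": 0.0, "z": 0.0, "rx": 0.0, "ry": 0.0, "rz": 0.0, "claw": 1.0}
    - {"x": 0.0, "y": 0.0, "z": 0.0, "rx": 0.0, "ry": 0.0, "rz": 0.0, "claw": 1.0}
    - {"x": 0.0, "y": 0.0, "z": 0.0, "rx": 0.0, "ry": 0.0, "rz": 0.0, "claw": 1.0}
    - {"x": 0.0, "y": 0.0, "z": 0.0, "rx": 0.0, "ry": 0.0, "rz": 0.0, "claw": 1.0}
    - {"x": 0.0, "y": 0.0, "z": 0.0, "rx": 0.0, "ry": 0.0, "rz": 0.0, "claw": 1.0}

```text
time: 16.98
position: [0.4953, 0.3098, 0.0444]
ee_rot: [-3.141, 0.035, 0.0]
wrist_force: [-0.3, -0.2, -0.3]
width: 0.0001
finger_force: 0.0
```

```bash
python3 -c "
from h import *
for i in range(4): pos('scene');pos('top')
tool()
im,d=camera('top');cv2.imwrite('pics/t9.png',im)"
```

```text
16.975 scene [(0.0807, 0.0042)]
17.025 top [(0.0785, 0.0054), (-0.0779, 0.005)]
17.075 scene [(0.0812, 0.0042)]
17.125 top [(0.0785, 0.0054), (-0.0779, 0.005)]
17.175 scene [(0.0806, 0.0043)]
17.225 top [(0.0785, 0.0054), (-0.0779, 0.005)]
17.275 scene [(0.0806, 0.0043)]
17.325 top [(0.0785, 0.0054), (-0.0779, 0.005)]
t 17.38 tcp track x -0.0000 y 0.2008 z 0.0444 yaw -0.0005 F(track y) -0.03 w -0.000
```

View pics/t9.png

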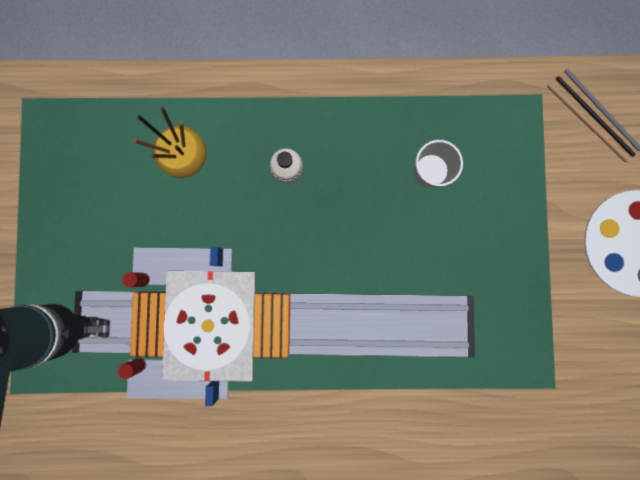

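The picture shows the trolley standing still with its pointers at (210,275) and (207,376), about 5 mm past the blue blocks at x≈214 and 210. The gripper is clear of it and the bystanders have not moved.

```bash
python3 -c "
from station import *
print(finish_job())"
```

```text
the job is handed in; nothing more can be done
None
```

The job is handed in at about 17 s: the trolley was standing still about 5 mm past the mark (15 mm allowed), let go, clear of the posts and with the bystanders unmoved; no verdict came back.

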